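Stand the bit chart up on its kickstand

TASK

The screwdriver-bit chart lies face down against the wooden bench stop with its kickstand leg only part open. Swing the leg out as far as it goes and tip the chart up so that it stands by itself on its black bottom bar and the orange foot of the leg, the bottom bar still beside the stop. Leave the hammer, hand driver, bits, oil bottle and tray where they are.

Things in the scene. Friction and masses are not known exactly. Their poses are not given: they have to be found in the camera images.
- chart: Green board 140 x 110 x 8 mm with a bar (diameter 16, length 120 mm) along its bottom (black rubber) and top (wood) edges, bar axes 150 mm apart; 0.30 to 0.44 kg with leg. Origin: middle of the bottom bar's axis, 8 mm above the bench at rest. x: up the board to the top bar; y: along the bar; z: out of the back, where the leg is (straight up at the start, white face down).
- leg (a joint): Leg angle (rad): 0 = folded on the back, pointing to the top bar; grows as the foot swings up off the board and over towards the bottom bar; hard stop at 1.8. Stiff hinge (about 0.15 N m), stays where left; starts at 0.45 to 0.85. Pushing the fully open leg further, over the stop, rolls the bottom bar against the stop and raises the top bar; standing, the board leans back about 0.33 rad.
- chart_hinge (a point): Point on the hinge axis, midway between the brackets, fixed on the chart: 65 mm from the bottom bar's axis up the board, 18 mm above the board's mid-plane on the back side. Hinge axis is parallel to the bars.
- leg_foot (a point): Middle of the orange foot rod (diameter 14, length 70 mm, parallel to the bars) at the leg's end, 105 mm from the hinge axis. The leg between is a grey metal strip 34 mm wide, 6 mm thick. The rod's middle is 7 mm above the bench when it stands on it.
- stop: Fixed bench stop: dark wooden batten 22 mm (its x) by 200 mm (its y), 16 mm high. Origin: middle of its underside. Its +x side faces the chart's bottom bar, which starts along it with a gap of 1 to 12 mm, within 0.08 rad of parallel. When the chart stands, the board is on this side and the foot lands on the bench beyond the stop.
- hammer: Hammer, 300 mm, wooden handle, lying well aside of the chart. Bystander.
- driver: Hand impact driver, steel and green, 135 mm long, 38 mm thick, lying 110 to 180 mm sideways from the chart's centre line. Bystander.
- bit0: Loose black bit, 9 mm thick, 36 mm long, lying 75 to 165 mm sideways from the chart's centre line. Bystander.
- bit1: Loose black bit like bit0. Bystander.
- bit2: Loose black bit like bit0, 60 mm long. Bystander.
- oil: Yellow oil bottle, diameter 52, height 130 mm, upright. Bystander.
- tray: Blue open tray 120 x 160 x 35 mm. Bystander.
Things that resemble listed ones, but are neither listed nor needed, are in the scene too. Of the things like the chart, leave any that is red; of the rest the larger one is meant.

How it is judged:
By the outcome, as a careful person would: the job done as asked, in the order asked, and still so for the second after the job is handed in, with the robot touching nothing.
It also fails if it takes over 45 s, if anything falls off the work surface, if the arm or the gripper's body presses on something with over 40 N, if the wrist force passes 120 N, or if a joint passes its speed limit or range.

ROBOT

A 6-joint arm with a two-finger parallel gripper is mounted at the origin on the work surface. World frame = base frame: x ahead of the robot, y to its left, z up, the work surface at z = 0. Lengths are in m, angles in rad, forces in N, time in s.
With the tool pointing down it reaches from about 0.35 to 0.8 m from the base axis. Payload 7.3 kg.
Tool frame: the origin (TCP) lies at the very end of the fingers, on their centre line; the grasp point (between the pads) lies 19 mm behind it; z points along the fingers, y is the direction in which the jaws open and shut (so a half turn about z gives the same grasp; the last joint's range is limited). The gripper opens to 85 mm and grips with 20 to 120 N. Pads are 22 mm wide; open, the fingers measure 114 mm over their backs; the gripper's body (76 mm by 85 mm) begins 54 mm behind the grasp point. The pads swing forward as they close: fully open they stand 13 mm farther back than shut.
Start: joints at [-1.294, 0.342, 1.524, -0, 1.275, -0.146], TCP at [0.215, -0.479, 0.231] pointing down, gripper open.
Joint ranges: [-2.53, 2.53], [-0.77, 2.02], [0.04, 2.7], [-1, 4.14], [0.28, 2.66], [-3.11, 3.11]. Speed limits (rad/s): [2.57, 2.57, 3.14, 3.14, 3.14, 3.14].

INTERFACE

Orientations are given as [roll, pitch, yaw] about the fixed x, y, z axes, in that order (R = Rz(yaw) Ry(pitch) Rx(roll)).
In Python, from workcell import manip gives the robot as it stands. The module is installed in compiled form; this text tells all that it offers.
- The arm moves only by the tool arm_command, never from a script. Its argument "steps" is text: rows parted by semicolons, each of 6 numbers parted by spaces: the shift along the tool's x, y, z in cm, then the turn, a rotation vector about the tool's x, y, z in degrees. A call has 1 to 20 rows; each row is the pose to reach, as a shift and turn from the pose commanded when the call began, along the tool's axes at that moment; what a row does not reach only later rows make up. A row lasts 1/10 s, in which the tool goes at most 50 mm and 8.59 degrees, less where a joint would pass 70% of its speed; a pose out of reach is approached as far as the arm can. A call with a gripper value outside its range is refused whole. "claw" is the closure in counts, from 0 (fully open) to 255 (shut), set as the call begins (left out, the last holds). The fingers move at their own pace and stop on an object; "newtons" is the grip in N (left out, the last holds). Time passes only in rows, so rows that repeat a pose let the fingers close. It gives the time, the measured TCP pose, the force and the opening at its end, in the units of the state.
- manip.get_obs(): the state, without advancing time (a new reading comes with each control period).
- manip.read_camera(name): name is "side" or "top" or "wrist"; returns the picture (384x512x3 uint8, red, green, blue); there is no depth.
- manip.camera_model(name): a dict with "K" (3x3 intrinsics, pixels), "extrinsics" (4x4, takes a point from camera to world coordinates); the wrist camera has in their place "T_tool_cam" (4x4, takes a point from camera to tool coordinates, whose origin is the TCP and whose axes are the flange's). Camera axes: x right, y up, looking along -z (the intrinsics and any distortion apply to the point x, -y, -z); pixel columns grow to the right and rows downward; lengths in m; the calibration is good to about 2 mm. A picture is of the moment at which its call begins: read the wrist's pose just before it. camera_model takes no time and is no camera call.
- manip.job_done(): hands the job in, once; it reports no verdict.
The state is a dict: "t": time; "joint_positions": joint angles; "joint_velocities": joint speeds; "effort": joint torques, N m; "eef_pos": TCP position; "orientation": TCP orientation; "wrist_force": force on the tool from outside, world axes, zero at the start; "torque": the same for the moment, N m; "grip_width": finger opening in m.
Only numpy, scipy, OpenCV 4.12 (cv2) and the standard library are available. Lean on these libraries where they do the work, as an engineer would, in place of code of your own. Each camera call takes 0.05 s, during which the arm holds its last target.

## Working session

There is one attempt and no reset: what is moved stays moved. The work goes in short steps, Python scripts to look and compute and a tool call to move; the robot and the scene stay as the last step left them, time stands still between calls to the robot, and variables do not carry over. Pictures are saved under pics/ and viewed, and the job is handed in when it is done.

Besides the shell and the picture viewer there is one more tool, called after "Call:" by a JSON object that holds its "name" and its "arguments", one argument or row to a line. arm_command: Moves the arm, as the interface text tells. Its arguments: {"type":"object","properties":{"steps":{"type":"string"},"claw":{"type":"number"},"newtons":{"type":"number"}},"required":["steps"]}

```bash
mkdir -p pics; python3 - <<'E'
from workcell import manip
import cv2
print(manip.get_obs())
for n in ["top","side","wrist"]:
    im=manip.read_camera(n); cv2.imwrite(f"pics/{n}0.png",im[:,:,::-1]); print(n,manip.camera_model(n))
E
```

```text
{'t': 0.0, 'joint_positions': array([-1.29400571e+00,  3.42761049e-01,  1.52501405e+00, -2.29976269e-05,
        1.27541883e+00, -1.46001661e-01]), 'joint_velocities': array([ 1.34930742e-03, -7.14063366e-05, -1.48431380e-03, -8.91973296e-04,
        1.49727530e-03,  4.72806711e-05]), 'effort': array([-3.85873878e-03, -4.33689523e+01, -2.46018326e+01, -3.60590566e-04,
        7.72629690e-03,  1.05528650e-05]), 'eef_pos': array([ 0.2153129 , -0.47837126,  0.23060711]), 'orientation': array([-3.14000521e+00, -2.11202691e-04,  4.22798818e-01]), 'wrist_force': array([-0.04884202, -0.04492104, -0.20744463]), 'torque': array([ 0.05149015,  0.02923146, -0.00052874]), 'grip_width': 0.08582019865749077}
top {'K': array([[461.86295101,   0.        , 256.71295761],
       [  0.        , 461.86295101, 193.95312935],
       [  0.        ,   0.        ,   1.        ]]), 'extrinsics': array([[ 0.01746127,  0.99029197, -0.13790183,  0.32253315],
       [-0.999714  ,  0.01503797, -0.01859509, -0.04365544],
       [-0.0163408 ,  0.13818709,  0.99027133,  1.41326827],
       [ 0.        ,  0.        , 
[... 277 characters left out ...]
[-0.38838255, -0.53372555,  0.7511964 ,  0.89599965],
       [ 0.02327447,  0.80924865,  0.58700504,  0.75122615],
       [ 0.        ,  0.        ,  0.        ,  1.        ]])}
wrist {'K': array([[308.94158415,   0.        , 253.82555716],
       [  0.        , 308.94158415, 189.06232598],
       [  0.        ,   0.        ,   1.        ]]), 'T_tool_cam': array([[ 2.54291322e-04,  9.54318746e-01,  2.98790338e-01,
         7.72142273e-02],
       [ 9.99999922e-01, -1.51979614e-04, -3.65655423e-04,
         3.75760390e-04],
       [-3.03541785e-04,  2.98790408e-01, -9.54318710e-01,
        -1.41462779e-01],
       [ 0.00000000e+00,  0.00000000e+00,  0.00000000e+00,
         1.00000000e+00]])}
```

View pics/top0.png

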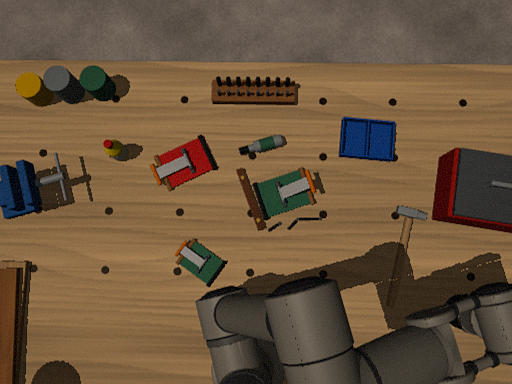

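View pics/side0.png

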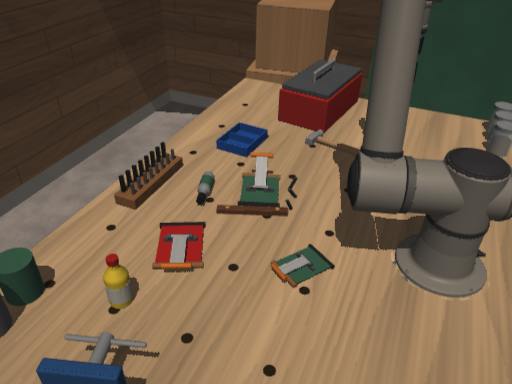

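Three chart-like things in the top view: red (185,163), which is excluded; small green (202,262), with no stop beside it; and larger green (287,192), lying along the dark batten (251,198). The last fits the description. I'll confirm it in an enlarged crop.

```bash
python3 - <<'E'
import cv2
a=cv2.imread("pics/top0.png")[155:240,225:335]; cv2.imwrite("pics/top0c.png",cv2.resize(a,None,fx=7,fy=7,interpolation=cv2.INTER_CUBIC))
a=cv2.imread("pics/side0.png")[140:225,205:315]; cv2.imwrite("pics/side0c.png",cv2.resize(a,None,fx=7,fy=7,interpolation=cv2.INTER_CUBIC))
E
```

```text
(no output)
```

View pics/top0c.png

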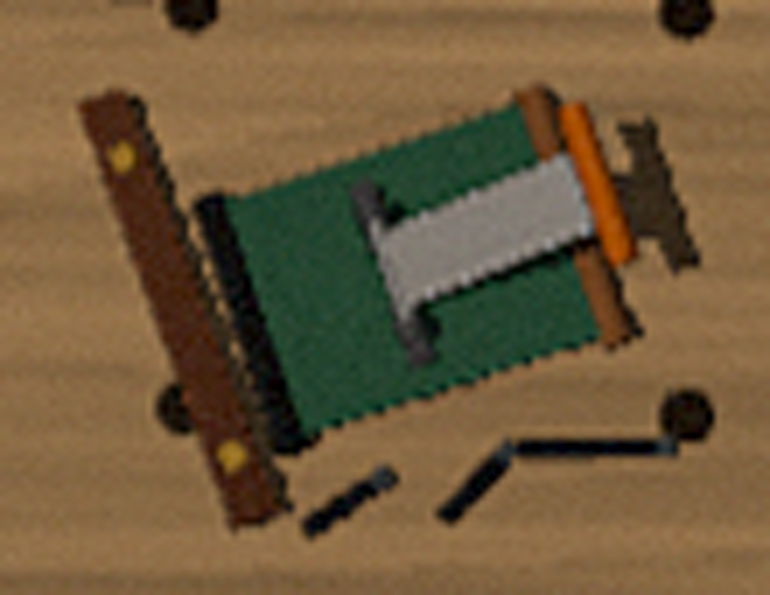

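View pics/side0c.png

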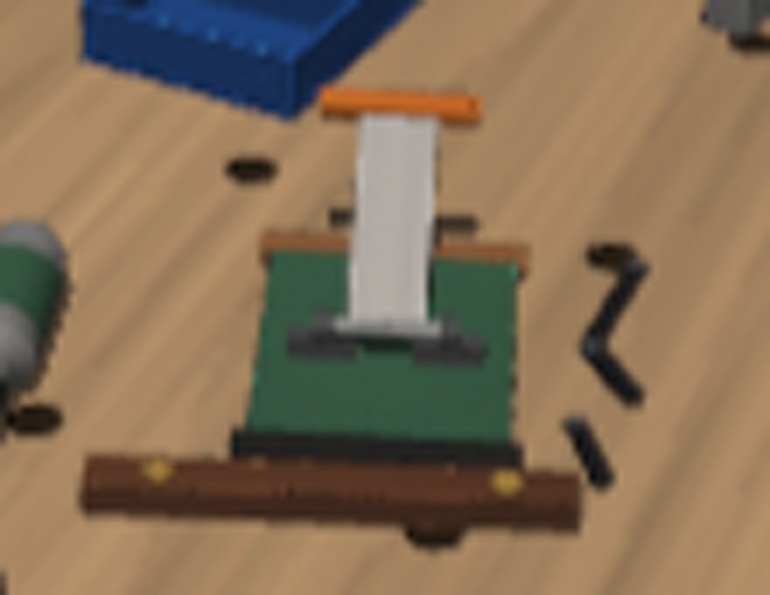

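```bash
cat > h.py <<'E'
import numpy as np
from scipy.spatial.transform import Rotation as R
from scipy.optimize import least_squares
CAM={'top':(np.array([[461.86295101,0,256.71295761],[0,461.86295101,193.95312935],[0,0,1]]),np.array([[0.01746127,0.99029197,-0.13790183,0.32253315],[-0.999714,0.01503797,-0.01859509,-0.04365544],[-0.0163408,0.13818709,0.99027133,1.41326827],[0,0,0,1]])),
'side':(np.array([[432.97065812,0,255.36364755],[0,432.97065812,197.07004006],[0,0,1]]),np.array([[-0.92120426,0.24546621,-0.30187588,0.13755749],[-0.38838255,-0.53372555,0.7511964,0.89599965],[0.02327447,0.80924865,0.58700504,0.75122615],[0,0,0,1]]))}
KW=np.array([[308.94158415,0,253.82555716],[0,308.94158415,189.06232598],[0,0,1]])
TW=np.array([[2.54291322e-04,9.54318746e-01,2.98790338e-01,7.72142273e-02],[9.99999922e-01,-1.51979614e-04,-3.65655423e-04,3.75760390e-04],[-3.03541785e-04,2.98790408e-01,-9.54318710e-01,-1.41462779e-01],[0,0,0,1]])
def wristcam(pos,rpy):
    T=np.eye(4);T[:3,:3]=R.from_euler('xyz',rpy).as_matrix();T[:3,3]=pos
    return KW,T@TW
def ray(cam,px):
    K,E=CAM[cam] if isinstance(cam,str) else cam
    d=np.array([(px[0]-K[0,2])/K[0,0],-(px[1]-K[1,2])/K[1,1],-1]);d=E[:3,:3]@d
    return E[:3,3],d/np.linalg.norm(d)
def proj(cam,P):
    K,E=CAM[cam] if isinstance(cam,str) else cam
    p=(np.asarray(P)-E[:3,3])@E[:3,:3]
    return np.stack([K[0,0]*p[...,0]/-p[...,2]+K[0,2],-K[1,1]*p[...,1]/-p[...,2]+K[1,2]],-1)
def atz(cam,px,z):
    o,d=ray(cam,px);return o+d*(z-o[2])/d[2]
def tri(obs):
    A=np.zeros((3,3));b=np.zeros(3)
    for c,p in obs:
        o,d=ray(c,p);M=np.eye(3)-np.outer(d,d);A+=M;b+=M@o
    x=np.linalg.solve(A,b)
    res=[np.linalg.norm((np.eye(3)-np.outer(ray(c,p)[1],ray(c,p)[1]))@(x-ray(c,p)[0])) for c,p in obs]
    return x,np.round(np.array(res)*1000,1)
E
python3 - <<'E'
from h import *
np.set_printoptions(precision=4,suppress=True)
t=lambda x,y:(225+(x-3)/7,155+(y-3)/7)
s=lambda x,y:(205+(x-3)/7,140+(y-3)/7)
pts={'foot+':((575,110),(323,99)),'foot-':((624,256),(478,107)),
'bb+':((212,203),(234,442)),'bb-':((290,440),(520,455)),'tb+':((538,92),(265,240)),'tb-':((620,340),(524,260)),
'st f+':((130,95),(88,460)),'st f-':((285,508),(578,475)), 'st b+':((82,105),(86,485))}
for k,(a,b) in pts.items():
    x,r=tri([('top',t(*a)),('side',s(*b))]); print(k,x,r, atz('top',t(*a),0.008))
for b in [(390,475),(305,530),(445,518),(508,445),(675,447)]: print('bit',atz('top',t(*b),0.005))
import cv2
E
```

```text
foot+ [ 0.5814 -0.1635  0.0812] [1.2 1.2] [ 0.5944 -0.1704  0.008 ]
foot- [ 0.5185 -0.1843  0.0822] [0.2 0.2] [ 0.5296 -0.192   0.008 ]
bb+ [ 0.5527 -0.0103  0.007 ] [2.1 2.1] [ 0.5504 -0.011   0.008 ]
bb- [ 0.445  -0.0472  0.0097] [1.3 1.3] [ 0.4464 -0.0469  0.008 ]
tb+ [ 0.6039 -0.1537  0.0076] [1.6 1.6] [ 0.6022 -0.1541  0.008 ]
tb- [ 0.4936 -0.1903  0.0056] [0.9 0.9] [ 0.4925 -0.1903  0.008 ]
st f+ [0.6005 0.0269 0.0082] [2.3 2.3] [0.5983 0.0262 0.008 ]
st f- [ 0.4172 -0.045   0.0094] [0.6 0.6] [ 0.4167 -0.0451  0.008 ]
st b+ [0.593  0.0472 0.0125] [0.4 0.4] [0.5935 0.0473 0.008 ]
bit [ 0.4321 -0.0906  0.005 ]
bit [ 0.4075 -0.054   0.005 ]
bit [ 0.4137 -0.1147  0.005 ]
bit [ 0.446  -0.1419  0.005 ]
bit [ 0.4463 -0.2146  0.005 ]
```

Confirmed: the larger green chart by the batten, leg at about 0.56 rad (foot z about 82 mm, 105 mm from the hinge, which fits). I'll move above it for a closer wrist view.

Call:
{"name": "arm_command", "arguments": {
  "steps": "46 -18.5 -4 0 0 0;46 -18.5 -4 0 0 0;46 -18.5 -4 0 0 0;46 -18.5 -4 0 0 0;46 -18.5 -4 0 0 0;46 -18.5 -4 0 0 0;46 -18.5 -4 0 0 0;46 -18.5 -4 0 0 0;46 -18.5 -4 0 0 0;46 -18.5 -4 0 0 0;46 -18.5 -4 0 0 0;46 -18.5 -4 0 0 0;46 -18.5 -4 0 0 0;46 -18.5 -4 0 0 0;46 -18.5 -4 0 0 0;46 -18.5 -4 0 0 0"
}}

```text
t: 1.75
eef_pos: [0.5587, -0.1221, 0.2715]
orientation: [3.141, -0.0, 0.421]
wrist_force: [0.8, -0.2, 0.3]
grip_width: 0.0854
```

```bash
python3 - <<'E'
from workcell import manip
import cv2
o=manip.get_obs(); im=manip.read_camera("wrist")
print(o['t'],repr(o['eef_pos']),repr(o['orientation']),o['joint_positions'])
cv2.imwrite("pics/w1.png",im[:,:,::-1]); cv2.imwrite("pics/w1b.png",cv2.resize(im[:,:,::-1],(800,600),interpolation=cv2.INTER_CUBIC))
E
```

```text
1.75 array([ 0.55865001, -0.12212073,  0.27147425]) array([ 3.14133193e+00, -1.18445351e-04,  4.21400518e-01]) [-3.49160444e-01  4.02941586e-01  1.32024538e+00 -1.05802665e-04
  1.41813909e+00  8.00251455e-01]
```

View pics/w1b.png

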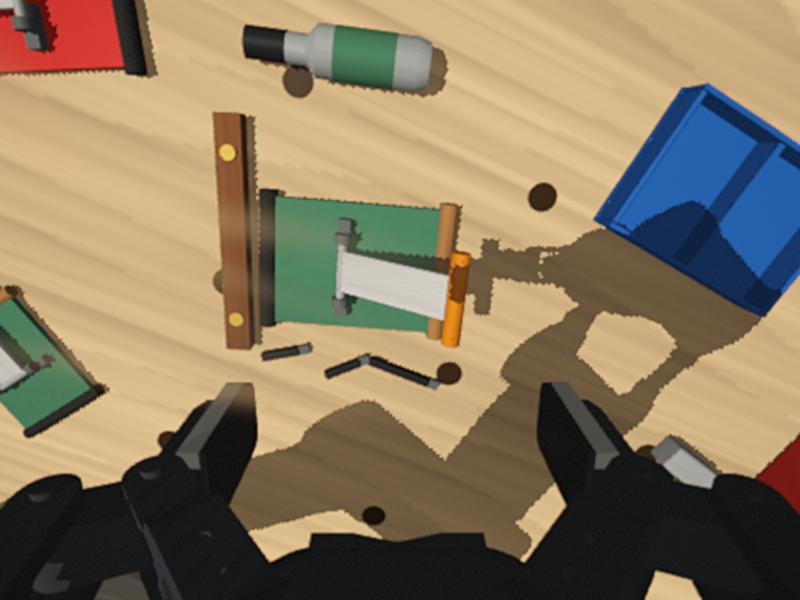

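```bash
python3 - <<'E'
import cv2
a=cv2.imread("pics/w1.png")[65:230,130:310]; cv2.imwrite("pics/w1c.png",cv2.resize(a,None,fx=4,fy=4,interpolation=cv2.INTER_CUBIC)[:600])
E
```

```text
(no output)
```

View pics/w1c.png

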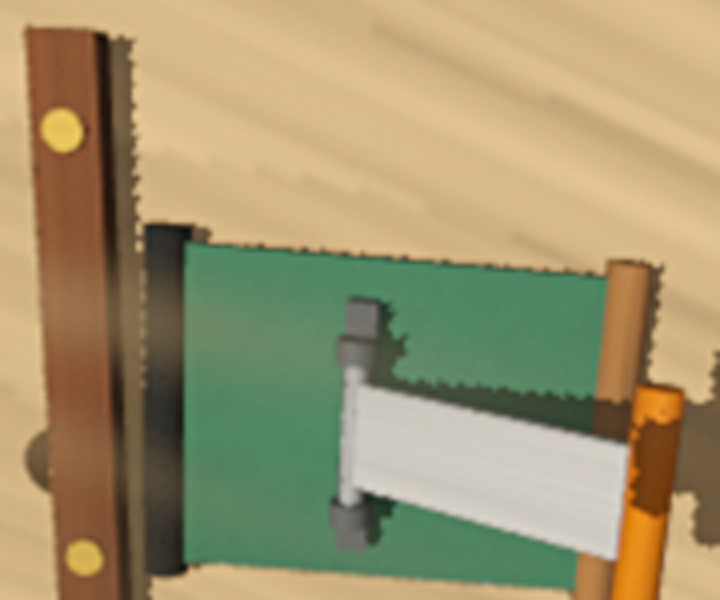

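```bash
cat > fit.py <<'E'
from h import *
np.set_printoptions(precision=4,suppress=True)
t=lambda x,y:(225+(x-3)/7,155+(y-3)/7)
s=lambda x,y:(205+(x-3)/7,140+(y-3)/7)
w=lambda x,y:(130+(x-1.5)/4,65+(y-1.5)/4)
v=lambda x,y:(x*.64,y*.64)
W=wristcam([0.55865001,-0.12212073,0.27147425],[3.14133193,-1.18e-4,0.4214005])
obs={'f+':[('top',t(574,108)),('side',s(322,98)),(W,w(660,388))],
'f-':[('top',t(624,258)),('side',s(480,107)),(W,v(451,345))],
'b+':[('top',t(212,200)),('side',s(234,440)),(W,w(167,227))],
'b-':[('top',t(291,445)),('side',s(521,453)),(W,w(167,574))],
't+':[('top',t(538,90)),('side',s(264,240)),(W,w(629,262))],
't-':[('top',t(622,342)),('side',s(525,260)),(W,v(434,337))],
's1':[('top',t(130,95)),(W,w(97,33))],'s2':[('top',t(82,105)),(W,w(27,30))],
's3':[('top',t(284,510)),(W,v(251,347))],'s4':[('top',t(233,527)),(W,v(228,349))]}
for k in obs: print(k,*tri(obs[k]))
def model(p):
    x,y,a,f,sx,sy,sa=p
    C=lambda X,Y,Z:[x+X*np.cos(a)-Y*np.sin(a),y+X*np.sin(a)+Y*np.cos(a),Z]
    S=lambda X,Y,Z:[sx+X*np.cos(sa)-Y*np.sin(sa),sy+X*np.sin(sa)+Y*np.cos(sa),Z]
    fx=.065+.105*np.cos(f);fz=.026+.105*np.sin(f)
    return {'f+':C(fx,.035,fz),'f-':C(fx,-.035,fz),'b+':C(0,.06,.008),'b-':C(0,-.06,.008),'t+':C(.15,.06,.008),'t-':C(.15,-.06,.008),
    's1':S(.011,.1,.016),'s2':S(-.011,.1,.016),'s3':S(.011,-.1,.016),'s4':S(-.011,-.1,.016)}
def res(p):
    m=model(p);return np.concatenate([proj(c,m[k])-q for k in obs for c,q in obs[k]])
def r1(p): return res(p).ravel()
sol=least_squares(r1,[.5,-.03,-1.24,.56,.5,.0,-1.2],loss='soft_l1')
print(sol.x,np.round(res(sol.x),1).tolist())
m=model(sol.x)
print({k:np.round(m[k],4) for k in m}, 'foot mid',(np.array(m['f+'])+m['f-'])/2)
E
python3 fit.py
```

```text
f+ [ 0.5817 -0.1622  0.0823] [1.4 0.9 1. ]
f- [ 0.5172 -0.1847  0.0829] [0.8 0.6 1.2]
b+ [ 0.5533 -0.0098  0.0084] [2.  1.3 0.8]
b- [ 0.4433 -0.0482  0.0108] [1.1 0.5 1.5]
t+ [ 0.6041 -0.1516  0.0086] [2.7 1.1 2.4]
t- [ 0.4923 -0.1904  0.0065] [1.1 1.8 1.1]
s1 [0.5989 0.0275 0.0123] [2. 2.]
s2 [0.5924 0.0472 0.0157] [0.5 0.5]
s3 [ 0.4159 -0.0436  0.0107] [1.1 1.1]
s4 [ 0.4075 -0.0237  0.0135] [1. 1.]
[ 0.4975 -0.0289 -1.2272  0.5694  0.504   0.0014 -1.1993] [-0.6, -0.5, 0.1, 0.1, 0.6, -0.1, 0.3, 0.5, 0.4, -0.1, -0.6, -0.1, -0.7, -0.7, 0.1, 0.4, -0.0, -0.4, 0.6, 1.1, 0.9, 0.7, 0.1, -0.0, -1.3, -0.5, -0.0, 0.5, 0.6, 0.0, -0.3, 0.0, 0.8, -0.4, 0.3, 0.2, -0.5, -1.4, 0.5, -0.4, -0.4, -0.4, -0.3, -0.6, 0.1, 0.2, 0.3, 3.0, 0.6, 0.3, -0.8, 1.0]
{'f+': array([ 0.5821, -0.1616,  0.0826]), 'f-': array([ 0.5162, -0.1852,  0.0826]), 'b+': array([ 0.554 , -0.0087,  0.008 ]), 'b-': array([ 0.441 , -0.0491,  0.008 ]), 't+': array([ 0.6045, -0.1499,  0.008 ]), 't-': array([ 0.4915, -0.1904,  0.008 ]), 's1': array([0.6012, 0.0275, 0.016 ]), 's2': array([0.5932, 0.048 , 0.016 ]), 's3': array([ 0.4149, -0.0451,  0.016 ]), 's4': array([ 0.4069, -0.0246,  0.016 ])} foot mid [ 0.5492 -0.1734  0.0826]
```

Call:
{"name": "arm_command", "arguments": {
  "steps": "0.1 4.5 10 0 0 2.9;0.1 4.5 10 0 0 2.9;0.1 4.5 10 0 0 2.9;0.1 4.5 14.9 0 0 2.9;0.1 4.5 14.9 0 0 2.9;0.1 4.5 14.9 0 0 2.9",
  "claw": 110,
  "newtons": 20
}}

```text
t: 2.4
eef_pos: [0.5785, -0.1618, 0.1235]
orientation: [-3.141, 0.0, 0.372]
wrist_force: [-0.0, -0.2, 1.4]
grip_width: 0.0483
```

```bash
python3 - <<'E'
from workcell import manip
import cv2
o=manip.get_obs(); im=manip.read_camera("wrist")
print(o['t'],repr(o['eef_pos']),repr(o['orientation']),o['grip_width'])
cv2.imwrite("pics/w2.png",im[:,:,::-1]); cv2.imwrite("pics/w2b.png",cv2.resize(im[:,:,::-1],(800,600),interpolation=cv2.INTER_CUBIC))
E
```

```text
2.4 array([ 0.57853992, -0.16178716,  0.12352953]) array([-3.14134623e+00,  2.37069663e-04,  3.72361885e-01]) 0.04834241847587071
```

View pics/w2b.png

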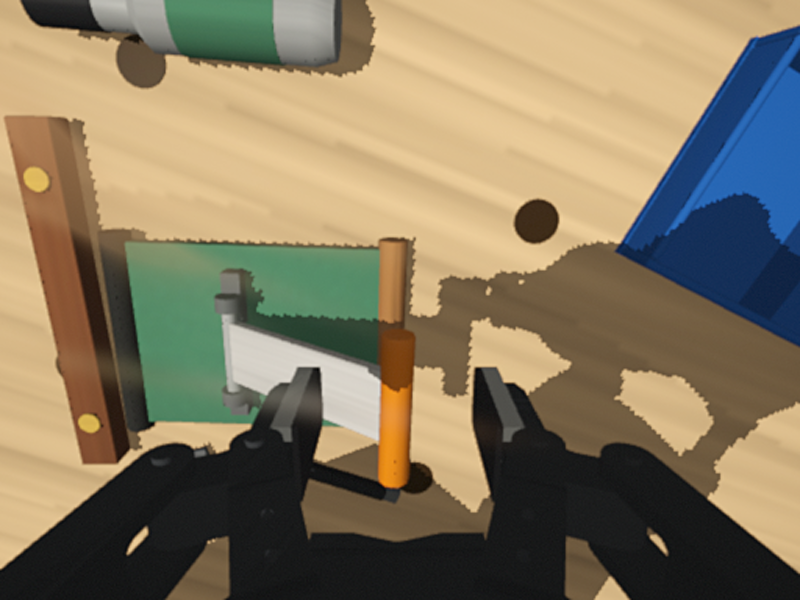

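```bash
python3 - <<'E'
from h import *
W=wristcam([0.57853992,-0.16178716,0.12352953],[-3.14134623,2.37e-4,0.372361885])
for P in [(.5821,-.1616,.0826),(.5162,-.1852,.0826)]: print(proj(W,P)/.64)
for p in [(398,338),(394,483)]: print(atz(W,(p[0]*.64,p[1]*.64),.0826))
E
```

```text
[398.27882395 334.6728888 ]
[393.64540974 479.3892421 ]
[ 0.58070239 -0.16202602  0.0826    ]
[ 0.51445265 -0.18605082  0.0826    ]
```

Call:
{"name": "arm_command", "arguments": {
  "steps": "-0.1 0.1 3 0 0 0;-0.1 0.1 5.1 0 0 0;-0.1 0.1 5.1 0 0 0;-0.1 0.1 5.1 0 0 0"
}}

```text
t: 2.85
eef_pos: [0.5791, -0.1636, 0.0738]
orientation: [3.139, -0.002, 0.372]
wrist_force: [-0.0, -0.4, 0.2]
grip_width: 0.0484
```

Call:
{"name": "arm_command", "arguments": {
  "steps": "0 0 0 0 0 0;0 0 0 0 0 0;0 0 0 0 0 0;0 0 0 0 0 0;0 0 0 0 0 0;0 0 0 0 0 0",
  "claw": 255,
  "newtons": 20
}}

```text
t: 3.45
eef_pos: [0.5787, -0.1639, 0.072]
orientation: [3.14, -0.002, 0.372]
wrist_force: [2.4, -2.2, 3.9]
grip_width: 0.013
```

```bash
python3 - <<'E'
from workcell import manip
import cv2
o=manip.get_obs(); im=manip.read_camera("wrist")
print(o['t'],repr(o['eef_pos']),repr(o['orientation']),o['grip_width'],o['wrist_force'],o['torque'],o['joint_positions'])
cv2.imwrite("pics/w3b.png",cv2.resize(im[:,:,::-1],(800,600),interpolation=cv2.INTER_CUBIC))
E
```

```text
3.45 array([ 0.57869284, -0.16389923,  0.07201225]) array([ 3.13950143e+00, -1.61748784e-03,  3.72065917e-01]) 0.012974532998707778 [ 2.38988295 -2.17365025  3.87138231] [-0.34811187 -0.33315663 -0.10544359] [-4.03174399e-01  6.37715771e-01  1.50344211e+00 -4.30335272e-04
  9.97815897e-01  7.95790530e-01]
```

View pics/w3b.png

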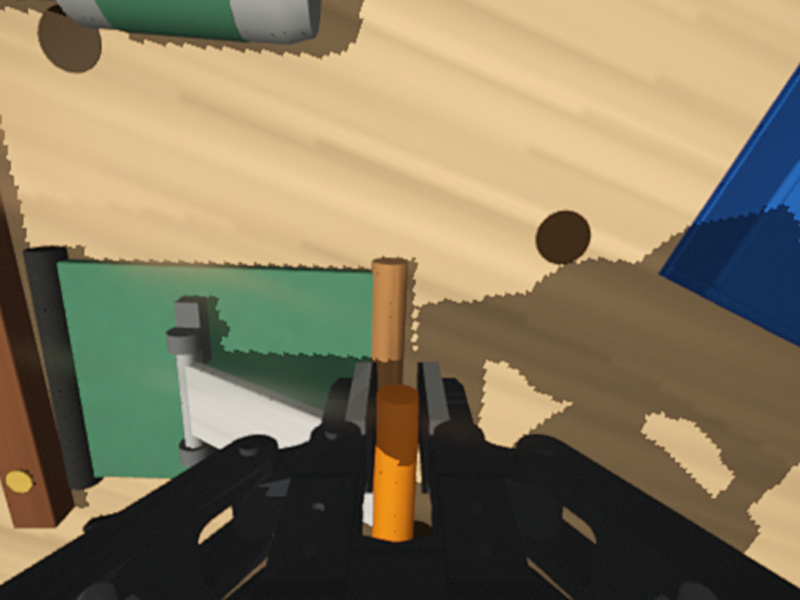

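```bash
cat > plan.py <<'E'
import numpy as np
def open_rows(phis,alphas,s0=.1603,z0=.0826,dx=0):
    out=[]
    for f,a in zip(phis,alphas):
        s=.065+.105*np.cos(f);z=.026+.105*np.sin(f);a_=np.radians(a)
        y=s-s0-.01*np.sin(a_); Z=-(z-z0)+.01*(np.cos(a_)-1)
        out.append(f"{dx} {100*y:.1f} {100*Z:.1f} {a:g} 0 0")
    return out
E
python3 - <<'E'
from plan import *
p=np.linspace(.5694,1.8,12)
print(";\n".join(open_rows(p,[0,0,0,0,0,5,10,15,20,25,30,30])))
E
```

```text
0 -0.7 -0.0 0 0 0;
0 -1.4 -1.0 0 0 0;
0 -2.2 -1.8 0 0 0;
0 -3.0 -2.6 0 0 0;
0 -4.0 -3.3 0 0 0;
0 -5.1 -3.8 5 0 0;
0 -6.3 -4.3 10 0 0;
0 -7.5 -4.6 15 0 0;
0 -8.8 -4.8 20 0 0;
0 -10.0 -4.9 25 0 0;
0 -11.3 -4.9 30 0 0;
0 -12.4 -4.7 30 0 0
```

Call:
{"name": "arm_command", "arguments": {
  "steps": "0 -0.3 0 0 0 0;0 -0.7 0 0 0 0;0 -1.0 -0.5 0 0 0;0 -1.4 -1.0 0 0 0;0 -1.8 -1.4 0 0 0;0 -2.2 -1.8 0 0 0;0 -2.6 -2.2 0 0 0;0 -3.0 -2.6 0 0 0;0 -3.5 -3.0 0 0 0;0 -4.0 -3.3 0 0 0;0 -4.0 -3.3 0 0 0"
}}

```text
t: 4.6
eef_pos: [0.5653, -0.1265, 0.1063]
orientation: [3.137, -0.004, 0.373]
wrist_force: [5.5, -3.6, 6.9]
grip_width: 0.013
```

```bash
python3 - <<'E'
from workcell import manip
import cv2
o=manip.get_obs()
print(o['t'],repr(o['eef_pos']),repr(o['orientation']),o['grip_width'],o['wrist_force'],o['torque'],o['joint_positions'])
a=manip.read_camera("side")[:,:,::-1][110:230,190:350];cv2.imwrite("pics/s4.png",cv2.resize(a,None,fx=5,fy=5,interpolation=cv2.INTER_CUBIC))
E
```

```text
4.6 array([ 0.56534336, -0.12653621,  0.10632157]) array([ 3.13705669, -0.00445087,  0.37279916]) 0.012987622678893657 [ 5.47957407 -3.58458673  6.94801385] [-0.70508457 -1.00375474  0.02546911] [-3.52212142e-01  5.58989572e-01  1.54251672e+00 -5.16274214e-04
  1.03374699e+00  8.46057845e-01]
```

View pics/s4.png

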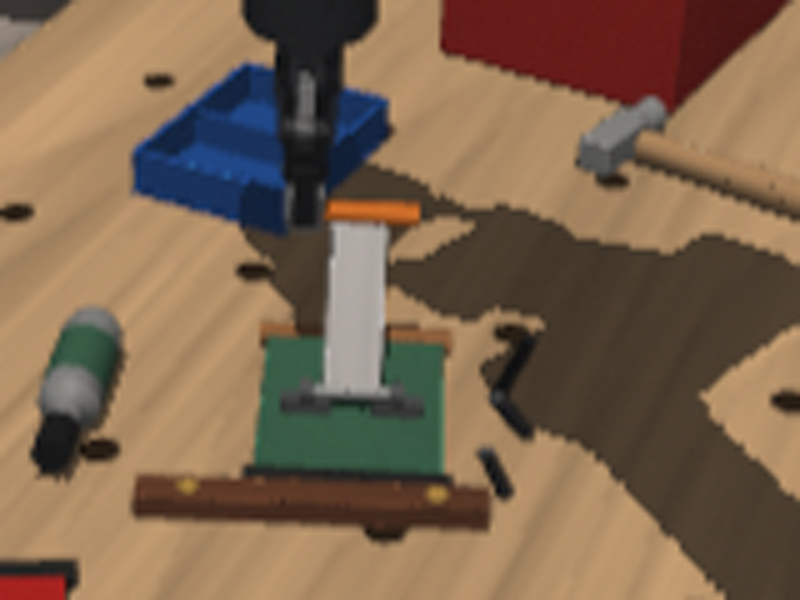

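Call:
{"name": "arm_command", "arguments": {
  "steps": "0 -0.5 -0.4 2 0 0;0 -1.1 -0.6 5 0 0;0 -1.7 -0.9 8 0 0;0 -2.3 -1.1 10 0 0;0 -2.9 -1.3 13 0 0;0 -3.5 -1.4 15 0 0;0 -4.1 -1.5 18 0 0;0 -4.8 -1.6 20 0 0;0 -5.4 -1.7 23 0 0;0 -6.0 -1.7 25 0 0;0 -6.6 -1.7 28 0 0;0 -7.2 -1.7 30 0 0;0 -7.2 -1.7 30 0 0"
}}

```text
t: 5.95
eef_pos: [0.5372, -0.0582, 0.1213]
orientation: [-2.615, -0.0, 0.372]
wrist_force: [3.9, 2.6, 2.2]
grip_width: 0.013
```

```bash
python3 - <<'E'
from workcell import manip
import cv2
o=manip.get_obs()
print(o['t'],repr(o['eef_pos']),repr(o['orientation']),o['grip_width'],o['wrist_force'],o['torque'],o['joint_positions'])
a=manip.read_camera("side")[:,:,::-1][110:230,190:350];cv2.imwrite("pics/s5.png",cv2.resize(a,None,fx=5,fy=5,interpolation=cv2.INTER_CUBIC))
a=manip.read_camera("wrist")[:,:,::-1];cv2.imwrite("pics/w5.png",cv2.resize(a,(800,600),interpolation=cv2.INTER_CUBIC))
E
```

```text
5.95 array([ 0.53718427, -0.05816313,  0.12125462]) array([-2.61541779e+00, -3.64166508e-04,  3.71575704e-01]) 0.013015190252068156 [3.88319528 2.64908846 2.16471644] [ 0.17434584 -0.53311671 -0.2753527 ] [-0.45388077  0.67325673  1.40884008  0.34970607  1.46917704  0.6364834 ]
```

View pics/s5.png

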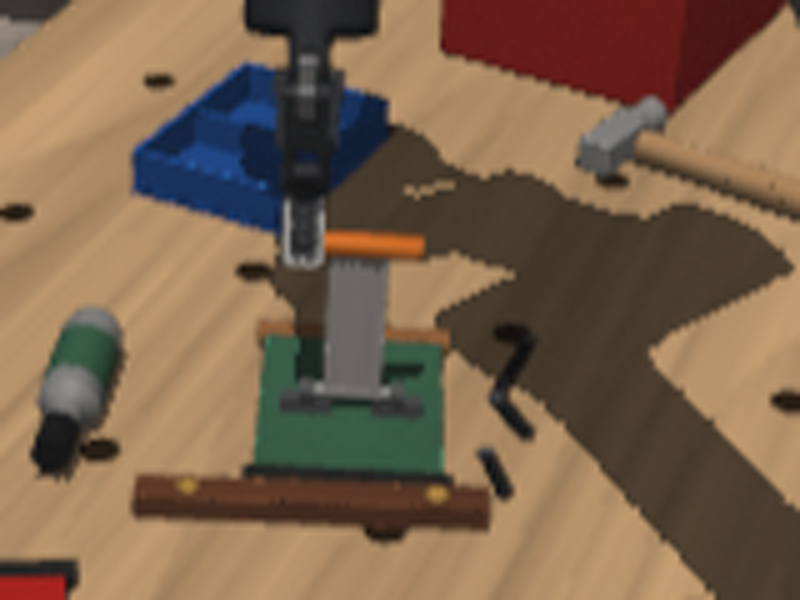

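View pics/w5.png

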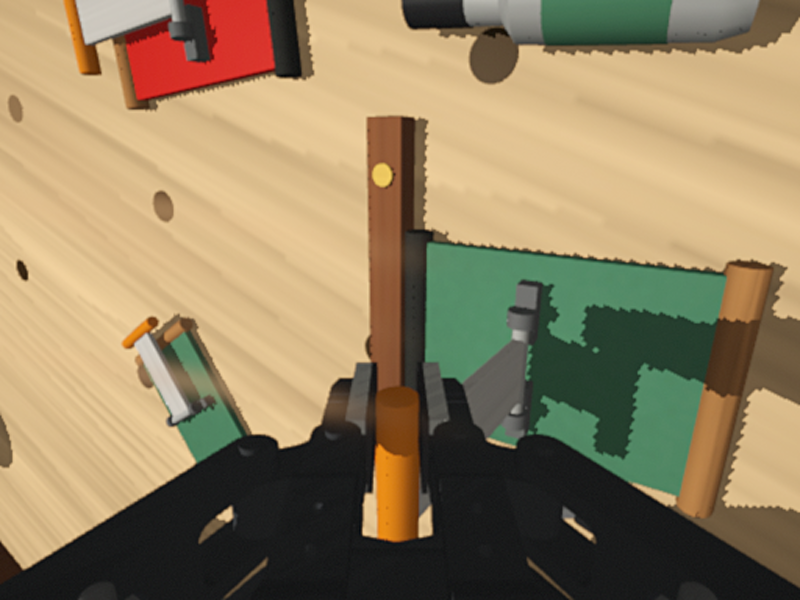

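```bash
cat >> plan.py <<'E'
def tcp(s,z,a): return np.array([s-.01*np.sin(a),z-.01*np.cos(a)])
def rows(pts,cur,a0,dx=0):
    # pts: (s,z,alpha deg) rod ; cur: tcp (n,z) now; a0 deg
    out=[];b=np.radians(a0)
    for s,z,a in pts:
        d=tcp(s,z,np.radians(a))-cur
        y=np.cos(b)*d[0]-np.sin(b)*d[1]; Z=-np.sin(b)*d[0]-np.cos(b)*d[1]
        out.append(f"{dx} {100*y:.1f} {100*Z:.1f} {a-a0:.0f} 0 0")
    return out
N=np.array([.363,-.932]);S=np.array([.504,.0014])
def sn(p): return np.array([(np.array(p[:2])-S)@N-.019,p[2]])
def arc(thetas,alphas,r=.1265):
    return [(r*np.cos(np.radians(71.1+t)),.008+r*np.sin(np.radians(71.1+t)),a) for t,a in zip(thetas,alphas)]
E
python3 - <<'E'
from plan import *
cur=sn([0.53718427,-0.05816313,0.12125462]);print(cur)
th=[-2,0]+list(range(5,61,5))
print(";".join(rows(arc(th,[30]*len(th)),cur,30)))
E
```

```text
[0.04855873 0.12125462]
0 -0.5 0.7 0 0 0;0 -1.0 0.8 0 0 0;0 -2.1 1.1 0 0 0;0 -3.1 1.4 0 0 0;0 -4.1 1.9 0 0 0;0 -5.1 2.4 0 0 0;0 -6.0 3.0 0 0 0;0 -6.9 3.7 0 0 0;0 -7.7 4.5 0 0 0;0 -8.4 5.3 0 0 0;0 -9.0 6.2 0 0 0;0 -9.6 7.1 0 0 0;0 -10.1 8.1 0 0 0;0 -10.5 9.1 0 0 0
```

Call:
{"name": "arm_command", "arguments": {
  "steps": "0 -0.5 0.5 0 0 0;0 -1.0 0.8 0 0 0;0 -1.5 0.9 0 0 0;0 -2.1 1.1 0 0 0;0 -2.6 1.2 0 0 0;0 -3.1 1.4 0 0 0;0 -3.6 1.6 0 0 0;0 -4.1 1.9 0 0 0;0 -4.6 2.1 0 0 0;0 -5.1 2.4 0 0 0;0 -5.6 2.7 0 0 0;0 -6.0 3.0 0 0 0;0 -6.0 3.0 0 0 0"
}}

```text
t: 7.35
eef_pos: [0.5123, 0.0044, 0.1253]
orientation: [-2.617, 0.0, 0.373]
wrist_force: [2.5, 0.1, 0.3]
grip_width: 0.0127
```

```bash
cat > look.py <<'E'
import sys
from workcell import manip
import cv2,numpy as np
from plan import *
o=manip.get_obs();n=sys.argv[1]
f=o['wrist_force']
print(o['t'],o['eef_pos'],o['orientation'],o['grip_width'],'F',f,'n',f[:2]@N,'j',np.round(o['joint_positions'],2))
c=sn(o['eef_pos']);a=np.pi-(o['orientation'][0]%(2*np.pi));a=-a
rod=c+.01*np.array([np.sin(a),np.cos(a)]);v=rod-[0,.008]
print('tcp sn',c,'alpha',np.degrees(a),'rod',rod,'r',np.hypot(*v),'theta',np.degrees(np.arctan2(v[1],v[0]))-71.1)
a=manip.read_camera("side")[:,:,::-1][110:230,190:350];a=cv2.resize(a,(533,400),interpolation=cv2.INTER_CUBIC)
if len(sys.argv)>2:
    b=manip.read_camera(sys.argv[2])[:,:,::-1]
    if sys.argv[2]=='top': b=b[130:250,220:340]
    b=cv2.resize(b,(int(b.shape[1]*400/b.shape[0]),400),interpolation=cv2.INTER_CUBIC)[:,:800]
    cv2.imwrite(f"pics/{n}b.png",b)
cv2.imwrite(f"pics/{n}.png",a)
E
python3 look.py a6 wrist
```

```text
7.35 [0.51234827 0.00438269 0.12529633] [-2.61711160e+00  2.71058842e-04  3.72736577e-01] 0.012731548411253527 F [2.45916605 0.14067588 0.2851934 ] n 0.7615673547331692 j [-0.37  0.6   1.54  0.38  1.39  0.68]
tcp sn [-0.01874944  0.12529633] alpha 30.050550638969465 rod [-0.01374181  0.13395217] r 0.12669959021621055 theta 25.12653436651304
```

View pics/a6.png

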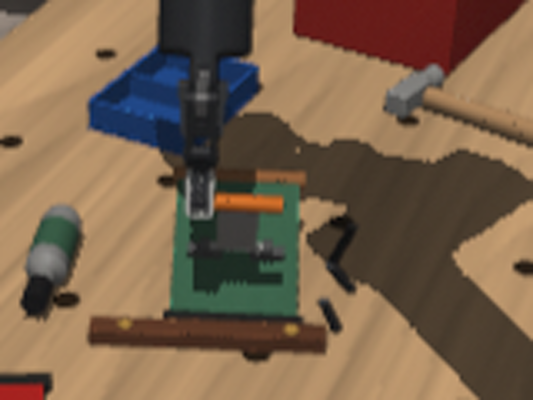

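View pics/a6b.png

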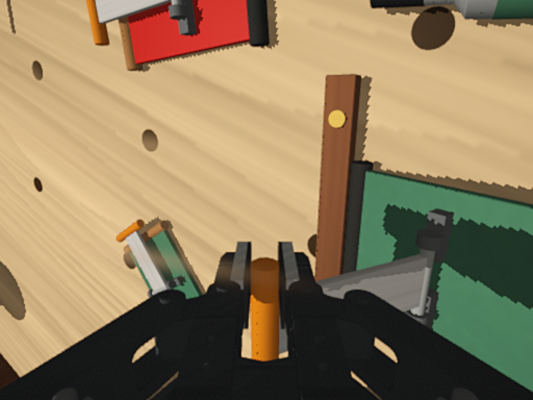

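```bash
python3 - <<'E'
from plan import *
from h import proj
u=np.array([.363,-.932]);O=np.array([.495,-.0225]);yv=np.array([.932,.363])
for th in [0,15,20,25,30]:
    t=np.radians(th);c=.15*np.cos(t);z=.008+.15*np.sin(t)
    for y in (.06,-.06):
        P=[*(O+u*c+yv*y),z]; print(th,(proj('side',P)-[190,110])*3.333)
cur=np.array([-.01874944,.12529633])
th=list(range(30,73,6))
print(";".join(rows(arc(th,[30]*len(th)),cur,30)))
E
```

```text
0 [169.24466507 219.33961034]
0 [296.94229728 223.76210273]
15 [169.08783498 187.04943643]
15 [299.37433707 191.53631548]
20 [168.89819287 177.70054153]
20 [300.22395643 182.2158397 ]
25 [168.63878962 169.18489587]
25 [301.08526258 173.73195727]
30 [168.30947081 161.57786128]
30 [301.95310547 166.15992366]
0 -0.8 0.7 0 0 0;0 -1.8 1.6 0 0 0;0 -2.6 2.6 0 0 0;0 -3.4 3.7 0 0 0;0 -4.0 4.9 0 0 0;0 -4.5 6.1 0 0 0;0 -4.8 7.4 0 0 0;0 -5.1 8.7 0 0 0
```

```bash
python3 - <<'E'
from plan import *
cur=np.array([-.01874944,.12529633])
th=list(range(28,73,4)); r=np.linspace(.126,.1245,len(th))
print(";".join(rows([arc([t],[30],q)[0] for t,q in zip(th,r)],cur,30)))
E
```

```text
0 -0.5 0.4 0 0 0;0 -1.1 1.0 0 0 0;0 -1.7 1.7 0 0 0;0 -2.3 2.3 0 0 0;0 -2.8 3.0 0 0 0;0 -3.3 3.8 0 0 0;0 -3.7 4.6 0 0 0;0 -4.0 5.4 0 0 0;0 -4.3 6.2 0 0 0;0 -4.6 7.0 0 0 0;0 -4.8 7.9 0 0 0;0 -4.9 8.7 0 0 0
```

Call:
{"name": "arm_command", "arguments": {
  "steps": "0 -0.5 0.4 0 0 0;0 -1.1 1.0 0 0 0;0 -1.7 1.7 0 0 0;0 -2.3 2.3 0 0 0;0 -2.8 3.0 0 0 0;0 -3.3 3.8 0 0 0;0 -3.7 4.6 0 0 0;0 -4.0 5.4 0 0 0;0 -4.3 6.2 0 0 0;0 -4.3 6.2 0 0 0"
}}

```text
t: 8.45
eef_pos: [0.4862, 0.0701, 0.0934]
orientation: [-2.613, 0.002, 0.373]
wrist_force: [0.2, 4.6, 9.6]
grip_width: 0.0128
```

```bash
python3 look.py a7 top
```

```text
8.45 [0.48616531 0.07010287 0.09338341] [-2.61255763e+00  1.58588236e-03  3.73257911e-01] 0.012792003600067027 F [0.16901577 4.5928125  9.61134518] n -4.2191485252413115 j [-0.28  0.59  1.67  0.44  1.25  0.7 ]
tcp sn [-0.08950507  0.09338341] alpha 30.311473905283233 rod [-0.08445806  0.10201636] r 0.12638132429042154 theta 60.83442170083603
```

View pics/a7.png

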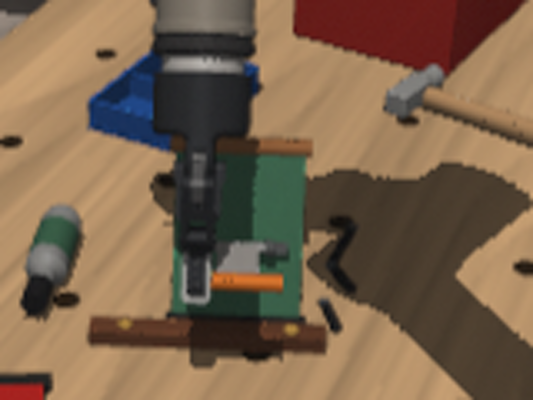

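View pics/a7b.png

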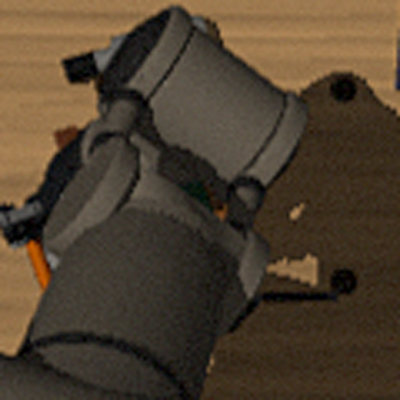

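```bash
python3 - <<'E'
from plan import *
cur=np.array([-.0870,.0931])
th=[63,66,69,72,75,78,81,84,87,90,92,94,96,98,100]; al=[30 if t<72 else 30-(t-72)*30/32 for t in th]
print(";".join(rows(arc(th,al,.1257),cur,30)))
E
```

```text
0 -0.3 0.6 0 0 0;0 -0.5 1.2 0 0 0;0 -0.6 1.9 0 0 0;0 -0.7 2.5 0 0 0;0 -0.7 3.2 -3 0 0;0 -0.7 3.8 -6 0 0;0 -0.6 4.5 -8 0 0;0 -0.5 5.1 -11 0 0;0 -0.4 5.8 -14 0 0;0 -0.3 6.4 -17 0 0;0 -0.1 6.8 -19 0 0;0 0.0 7.2 -21 0 0;0 0.2 7.6 -22 0 0;0 0.3 8.0 -24 0 0;0 0.5 8.4 -26 0 0
```

Call:
{"name": "arm_command", "arguments": {
  "steps": "0 -0.3 0.6 0 0 0;0 -0.5 1.2 0 0 0;0 -0.6 1.9 0 0 0;0 -0.7 2.5 0 0 0;0 -0.7 3.2 -3 0 0;0 -0.7 3.8 -6 0 0;0 -0.6 4.5 -8 0 0;0 -0.5 5.1 -11 0 0;0 -0.4 5.8 -14 0 0;0 -0.3 6.4 -17 0 0;0 -0.1 6.8 -19 0 0;0 0.0 7.2 -21 0 0;0 0.2 7.6 -22 0 0;0 0.3 8.0 -24 0 0;0 0.5 8.4 -26 0 0;0 0.5 8.4 -26 0 0"
}}

```text
t: 10.15
eef_pos: [0.4724, 0.1027, 0.0168]
orientation: [-3.071, 0.003, 0.374]
wrist_force: [-1.3, 0.7, 0.3]
grip_width: 0.0127
```

```bash
python3 look.py a8 wrist
```

```text
10.15 [0.47242964 0.10269111 0.01683169] [-3.07121558  0.00326811  0.37417011] 0.012682481735275988 F [-1.30270288  0.73052987  0.28832466] n -1.153734982005474 j [0.01 0.57 1.87 0.1  0.73 1.14]
tcp sn [-0.12486335  0.01683169] alpha 4.032309574611832 rod [-0.12416016  0.02680694] r 0.1255764587453077 theta 100.28670167424028
```

View pics/a8.png

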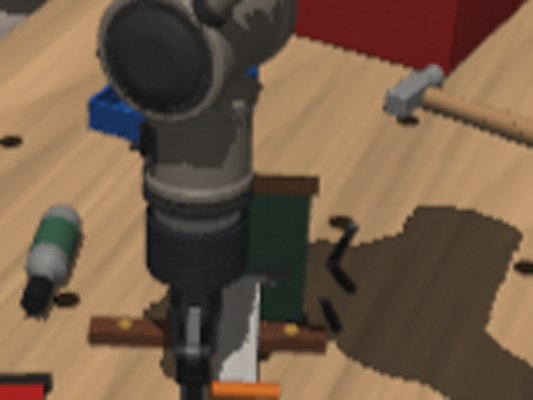

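View pics/a8b.png

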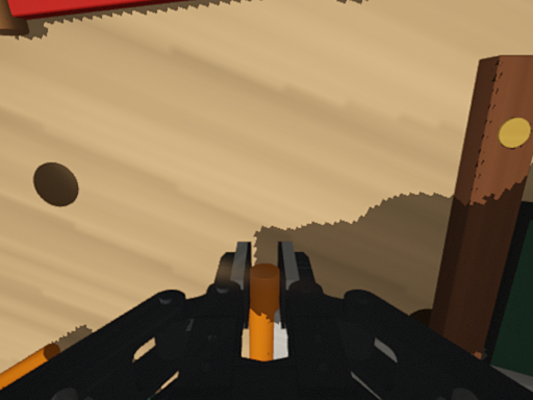

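Call:
{"name": "arm_command", "arguments": {
  "steps": "0 0 0.3 -1 0 0;0 0 0.6 -2 0 0;0 0 0.9 -3 0 0;0 0 1.2 -4 0 0;0 0 1.2 -4 0 0;0 0 1.2 -4 0 0"
}}

```text
t: 10.85
eef_pos: [0.4737, 0.1029, 0.0058]
orientation: [-3.141, 0.001, 0.372]
wrist_force: [-1.0, 2.5, 1.5]
grip_width: 0.0132
```

```bash
python3 look.py a9 wrist
```

```text
10.85 [0.47374039 0.10288932 0.00579219] [-3.14147350e+00  5.29845161e-04  3.72480714e-01] 0.013152228236173957 F [-0.98379312  2.51991343  1.51843095] n -2.7056762192507477 j [ 0.06  0.58  1.89 -0.    0.67  1.25]
tcp sn [-0.12457228  0.00579219] alpha 0.0068267615485205204 rod [-0.12457109  0.01579219] r 0.12481456090964292 theta 105.32068979177964
```

View pics/a9.png

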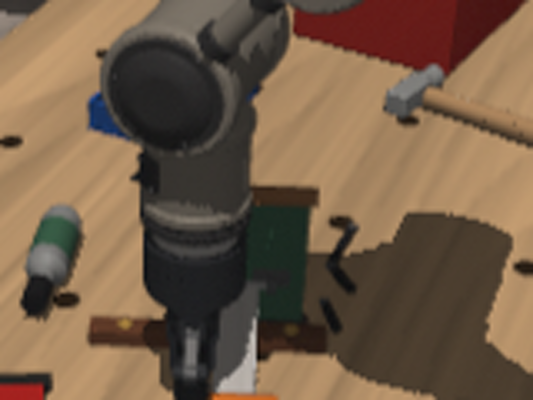

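Call:
{"name": "arm_command", "arguments": {
  "steps": "0 0 0.2 0 0 0;0 0 0.2 0 0 0;0 0 0.2 0 0 0"
}}

```text
t: 11.25
eef_pos: [0.4741, 0.1029, 0.0039]
orientation: [3.142, -0.0, 0.372]
wrist_force: [-0.7, 2.1, 0.5]
grip_width: 0.0128
```

Call:
{"name": "arm_command", "arguments": {
  "steps": "0 0 0.2 0 0 0;0 0 0.2 0 0 0;0 0 0.2 0 0 0;0 0 0.2 0 0 0;0 0 0.2 0 0 0",
  "claw": 150
}}

```text
t: 11.75
eef_pos: [0.474, 0.1028, 0.0019]
orientation: [3.141, -0.0, 0.372]
wrist_force: [0.2, -0.4, 0.3]
grip_width: 0.035
```

```bash
python3 look.py a10 wrist
```

```text
11.75 [0.47400876 0.10282708 0.00191912] [ 3.14142408e+00 -9.75583651e-05  3.72183940e-01] 0.03500019564175857 F [ 0.243187   -0.38297534  0.28376064] n 0.4452098993498678 j [ 0.06  0.59  1.89 -0.    0.66  1.25]
tcp sn [-0.12441686  0.00191912] alpha -0.00965876913849662 rod [-0.12441854  0.01191912] r 0.12448025145492135 theta 107.09580877110108
```

View pics/a10.png

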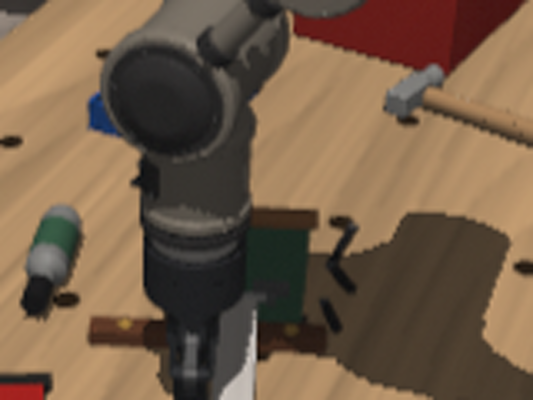

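View pics/a10b.png

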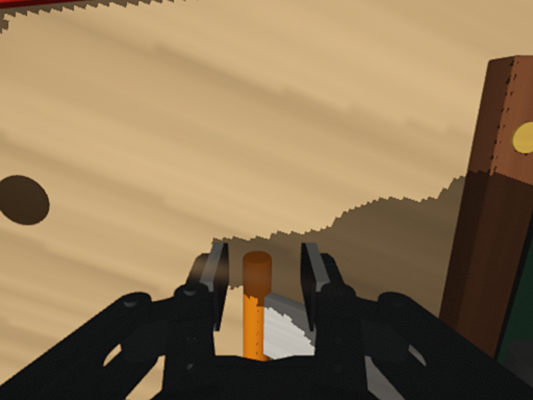

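Call:
{"name": "arm_command", "arguments": {
  "steps": "0 0 -0.5 0 0 0;0 0 -1.5 0 0 0;0 0 -3 0 0 0;0 0 -5 0 0 0;0 -1 -7.5 0 0 0;0 -3 -10 0 0 0;0 -6 -12 0 0 0;0 -9 -14 0 0 0;0 -12 -16 0 0 0;0 -15 -18 0 0 0;0 -15 -18 0 0 0;0 -15 -18 0 0 0"
}}

```text
t: 13.05
eef_pos: [0.4192, 0.2429, 0.1826]
orientation: [3.141, -0.001, 0.374]
wrist_force: [0.3, -0.2, 0.0]
grip_width: 0.0352
```

```bash
python3 look.py a11 wrist; python3 - <<'E'
from workcell import manip
import cv2
cv2.imwrite("pics/side11.png",manip.read_camera("side")[:,:,::-1]);cv2.imwrite("pics/top11.png",manip.read_camera("top")[:,:,::-1])
E
```

```text
13.05 [0.41923008 0.24287018 0.18264224] [ 3.14110638e+00 -1.47585801e-03  3.74002087e-01] 0.03524722208144354 F [ 0.33176866 -0.23161395  0.00528008] n 0.3362962271072918 j [ 0.37  0.32  1.71 -0.    1.12  1.56]
tcp sn [-0.27482169  0.18264224] alpha -0.027861283207034574 rod [-0.27482656  0.19264224] r 0.33109272513538074 theta 75.00481752838263
```

View pics/side11.png

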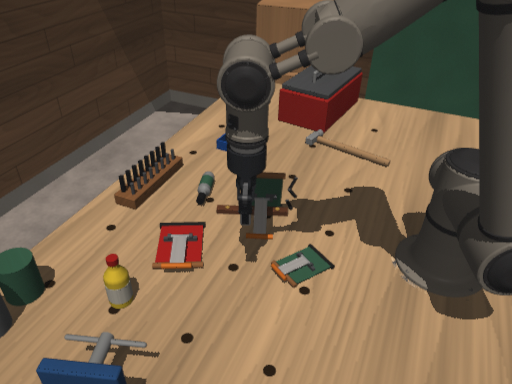

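View pics/top11.png

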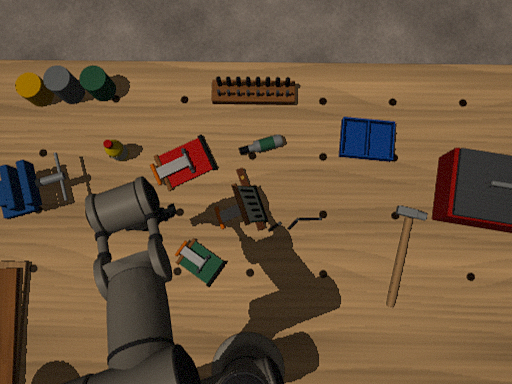

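View pics/a11b.png

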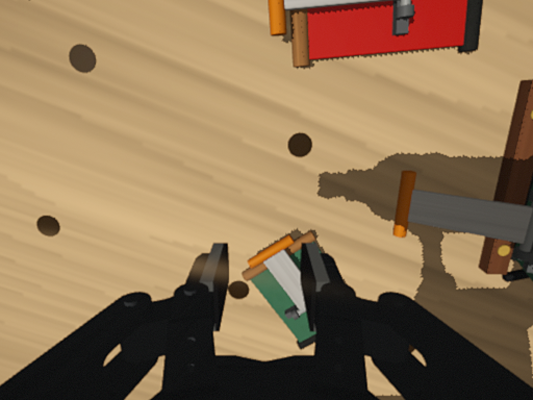

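Call:
{"name": "arm_command", "arguments": {
  "steps": "-8 0 -10 0 0 0;-8 0 -10 0 0 0;-8 0 -10 0 0 0;-8 0 -10 0 0 0;-8 0 -10 0 0 0;-8 0 -10 0 0 0"
}}

```text
t: 13.85
eef_pos: [0.3451, 0.2132, 0.2805]
orientation: [3.141, 0.002, 0.371]
wrist_force: [0.0, 0.8, 0.0]
grip_width: 0.0352
```

```bash
python3 - <<'E'
from workcell import manip
import cv2
o=manip.get_obs();print(o['t'],repr(o['eef_pos']),repr(o['orientation']))
a=manip.read_camera("wrist")[:,:,::-1];cv2.imwrite("pics/w12.png",cv2.resize(a,(800,600),interpolation=cv2.INTER_CUBIC))
a=manip.read_camera("side")[:,:,::-1][140:250,200:310];cv2.imwrite("pics/s12.png",cv2.resize(a,None,fx=5,fy=5,interpolation=cv2.INTER_CUBIC))
a=manip.read_camera("top")[:,:,::-1][160:240,185:285];cv2.imwrite("pics/t12.png",cv2.resize(a,None,fx=7,fy=7,interpolation=cv2.INTER_CUBIC))
E
```

```text
13.85 array([0.345061  , 0.21320537, 0.28046686]) array([3.14147597e+00, 2.45409863e-03, 3.71371719e-01])
```

View pics/w12.png

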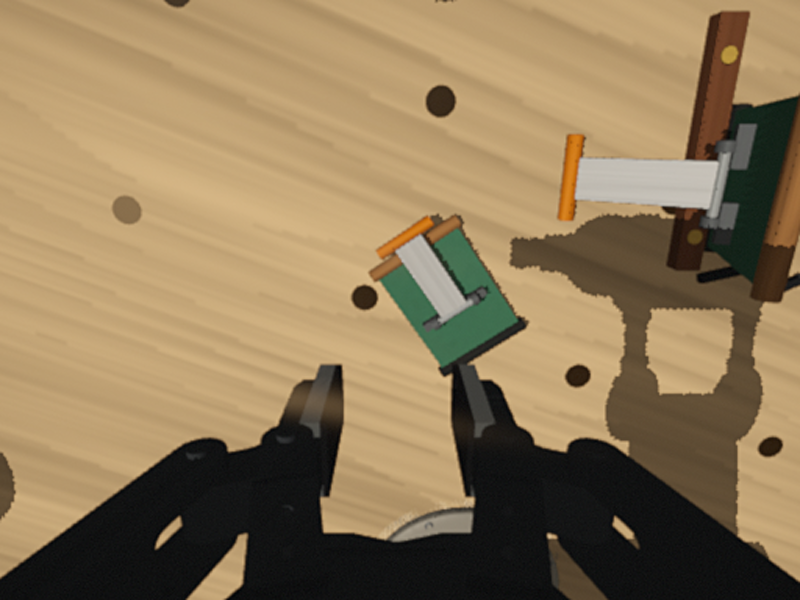

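View pics/s12.png

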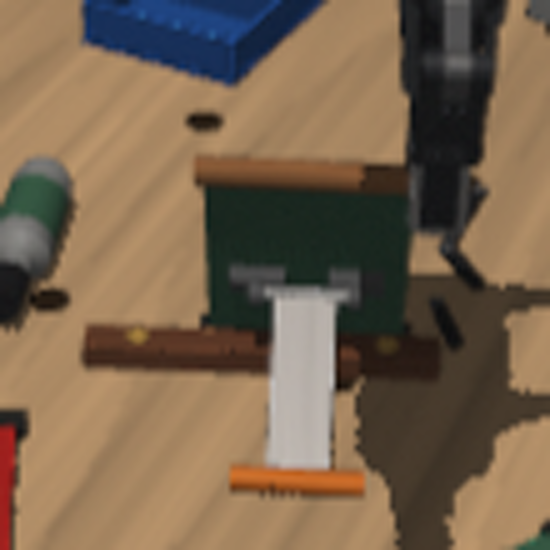

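View pics/t12.png

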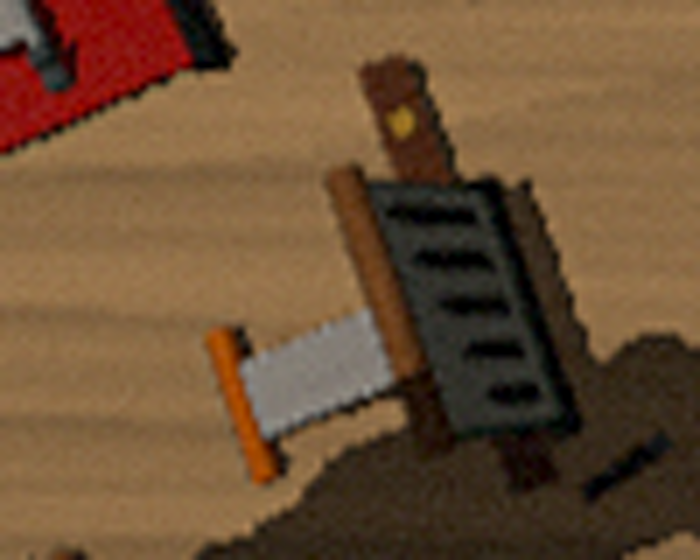

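```bash
python3 - <<'E'
from h import *
from plan import N,sn
np.set_printoptions(precision=4,suppress=True)
t=lambda x,y:(185+(x-3)/7,160+(y-3)/7)
s=lambda x,y:(200+(x-2)/5,140+(y-2)/5)
W=wristcam([0.345061,0.21320537,0.28046686],[3.14147597,2.454e-3,0.3713717])
v=lambda x,y:(x*.64,y*.64)
F=[]
for a,b,c in [((216,333),(231,480),(574,136)),((265,478),(363,485),(566,218))]:
    x,r=tri([('top',t(*a)),('side',s(*b)),(W,v(*c))]);F.append(x);print('foot',x,r,sn(x))
for a,b in [((344,170),(197,168)),]:
    x,r=tri([('top',t(*a)),('side',s(*b))]);print('top bar+',x,r,sn(x))
for a in [(493,183),(572,428)]: print('bb',sn(atz('top',t(*a),.008)),atz('top',t(*a),.008))
E
```

```text
foot [0.4762 0.1085 0.005 ] [0.6 1.5 1.4] [-0.1289  0.005 ]
foot [0.4128 0.0846 0.0061] [1.  0.9 1.6] [-0.1296  0.0061]
top bar+ [0.5265 0.0446 0.1474] [0.3 0.3] [-0.0511  0.1474]
bb [0.0075 0.008 ] [ 0.5438 -0.0115  0.008 ]
bb [0.0024 0.008 ] [ 0.4364 -0.0479  0.008 ]
```

Call:
{"name": "arm_command", "arguments": {
  "steps": "0 -10 -8 0 0 0;0 -10 -8 0 0 0;0 -10 -8 0 0 0;0 -10 -8 0 0 0;0 -10 -8 0 0 0;0 -10 -8 0 0 0"
}}

```text
t: 14.6
eef_pos: [0.3085, 0.3058, 0.3604]
orientation: [3.14, 0.003, 0.371]
wrist_force: [0.1, 0.3, -0.2]
grip_width: 0.0351
```

```bash
python3 - <<'E'
from workcell import manip
import cv2
print(manip.get_obs()['t'])
a=manip.read_camera("side")[:,:,::-1][160:250,210:300];cv2.imwrite("pics/s13.png",cv2.resize(a,None,fx=6.6,fy=6.6,interpolation=cv2.INTER_CUBIC))
a=manip.read_camera("top")[:,:,::-1][160:235,205:275];a=cv2.convertScaleAbs(a,alpha=2);cv2.imwrite("pics/t13.png",cv2.resize(a,None,fx=8,fy=8,interpolation=cv2.INTER_CUBIC))
E
```

```text
14.6
```

View pics/s13.png

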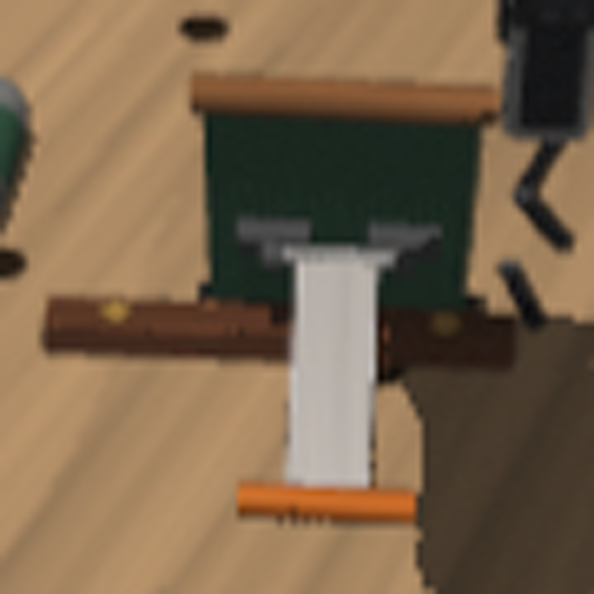

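View pics/t13.png

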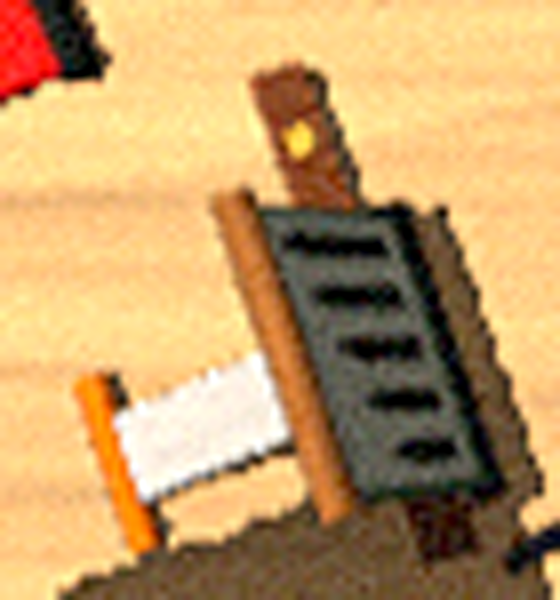

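```bash
python3 - <<'E'
from h import *
np.set_printoptions(precision=4,suppress=True)
t=lambda x,y:(205+(x-3.5)/8,160+(y-3.5)/8)
s=lambda x,y:(210+(x-2.8)/6.6,160+(y-2.8)/6.6)
W=wristcam([0.345061,0.21320537,0.28046686],[3.14147597,2.454e-3,0.3713717]);v=lambda x,y:(x*.64,y*.64)
obs={'f+':[('top',t(95,381)),('side',s(239,499)),(W,v(574,136))],'f-':[('top',t(148,547)),('side',s(416,505)),(W,v(566,218))],
't+':[('top',t(231,200)),('side',s(192,92))],'t-':[('top',t(341,516)),('side',s(497,103)),(W,v(768,298))],'b+':[('top',t(402,212))],'b-':[('top',t(489,489))]}
def model(p,two):
    x,y,a,f=p[:4]
    lean=p[4] if two else None
    th=np.pi+.0079-np.arctan2(.018+.105*np.sin(f),.065+.105*np.cos(f))
    if two: th=np.pi/2+lean
    c,sn=np.cos(th),np.sin(th)
    def C(X,Y,Z):
        h=X*c-Z*sn;z=.008+X*sn+Z*c
        return [x+h*np.cos(a)-Y*np.sin(a),y+h*np.sin(a)+Y*np.cos(a),z]
    F=(.065+.105*np.cos(f),.018+.105*np.sin(f))
    return {'f+':C(F[0],.035,F[1]),'f-':C(F[0],-.035,F[1]),'t+':C(.15,.06,0),'t-':C(.15,-.06,0),'b+':C(0,.06,0),'b-':C(0,-.06,0)}
for two,p0 in ((0,[.495,-.02,-1.2,1.8]),(1,[.495,-.02,-1.2,1.8,.33])):
    def res(p):
        m=model(p,two);return np.concatenate([proj(c,m[k])-q for k in obs for c,q in obs[k]]).ravel() if 0 else np.array([proj(c,m[k])-q for k in obs for c,q in obs[k]]).ravel()
    r=least_squares(res,p0,loss='soft_l1');print(r.x,np.sqrt(np.mean(r.fun**2)),np.round(r.fun,1))
for f in (1.7,1.8): print(f,np.pi/2+.0079-np.arctan2(.018+.105*np.sin(f),.065+.105*np.cos(f)))
from plan import sn
print('bar sn',sn([*r.x[:2],.008]))
E
```

```text
[ 0.4908 -0.0253 -1.2024  1.7601] 0.7729099152877378 [-0.8 -0.4  0.5 -0.5  0.6 -1.3  0.2  0.2  0.4 -0.4 -0.2  1.2 -0.4 -1.2
 -0.2 -0.3  0.6 -0.2  0.4 -0.3 -0.5  0.2 -2.3 -1.3  0.3  0.5]
[ 0.4906 -0.0247 -1.2016  1.7832  0.3628] 0.7709789950296049 [-0.5 -0.5  0.5 -0.1  0.7 -1.3  0.5  0.2  0.4 -0.  -0.1  1.  -0.5 -1.2
 -0.2 -0.3  0.6 -0.2  0.4 -0.3 -0.5  0.2 -2.5 -1.3  0.1  0.6]
1.7 0.4067726445538431
1.8 0.33755607072859095
bar sn [0.0005 0.008 ]
```

```bash
python3 - <<'E'
from h import *
from plan import sn
np.set_printoptions(precision=4,suppress=True)
W=wristcam([0.345061,0.21320537,0.28046686],[3.14147597,2.454e-3,0.3713717]);v=lambda x,y:(x*.64,y*.64)
for n,p,z in [('stop- back',(669,266),.016),('stop- front',(701,270),.016),('stop+ back',(711,13),.016),('stop+ front',(749,12),.016),('foot+',(574,136),.008),('foot-',(566,218),.008)]: print('w',n,sn(atz(W,v(*p),z)))
t=lambda x,y:(205+(x-3.5)/8,160+(y-3.5)/8)
for n,p,z in [('stop+ back',(254,78),.016),('stop+ front',(322,68),.016),('foot+',(95,381),.007),('foot-',(148,547),.007)]: print('t',n,sn(atz('top',t(*p),z)))
s=lambda x,y:(210+(x-2.8)/6.6,160+(y-2.8)/6.6)
for n,p,z in [('stop+ back',(48,325),.016),('stop+ front',(52,298),.016),('stop- back',(515,345),.016),('stop- front',(515,320),.016),('foot+',(239,499),.007),('foot-',(416,505),.007)]: print('s',n,sn(atz('side',s(*p),z)))
E
```

```text
w stop- back [-0.0379  0.016 ]
w stop- front [-0.0095  0.016 ]
w stop+ back [-0.0396  0.016 ]
w stop+ front [-0.0114  0.016 ]
w foot+ [-0.1291  0.008 ]
w foot- [-0.1286  0.008 ]
t stop+ back [-0.029  0.016]
t stop+ front [-0.0032  0.016 ]
t foot+ [-0.1264  0.007 ]
t foot- [-0.1288  0.007 ]
s stop+ back [-0.0336  0.016 ]
s stop+ front [-0.0147  0.016 ]
s stop- back [-0.036  0.016]
s stop- front [-0.0187  0.016 ]
s foot+ [-0.13   0.007]
s foot- [-0.1298  0.007 ]
```

Call:
{"name": "arm_command", "arguments": {
  "steps": "-2.8 16 7 0 0 0;-2.8 16 7 0 0 0;-2.8 16 7 0 0 0;-2.8 16 7 0 0 0;-2.8 32.4 14 0 0 0;-2.8 32.4 14 0 0 0;-2.8 32.4 14 0 0 0;-2.8 32.4 14 0 0 0;-2.8 32.4 14 0 0 0"
}}

```text
t: 15.6
eef_pos: [0.3999, -0.0084, 0.22]
orientation: [-3.14, 0.003, 0.367]
wrist_force: [-0.5, 0.7, 1.1]
grip_width: 0.035
```

```bash
python3 - <<'E'
from workcell import manip
import cv2
o=manip.get_obs();print(o['t'],repr(o['eef_pos']),repr(o['orientation']))
a=manip.read_camera("wrist")[:,:,::-1];cv2.imwrite("pics/w14.png",a);a=cv2.convertScaleAbs(a,alpha=1.8);cv2.imwrite("pics/w14b.png",cv2.resize(a,(800,600),interpolation=cv2.INTER_CUBIC))
E
```

```text
15.6 array([ 0.39988265, -0.00841501,  0.21997085]) array([-3.14031787,  0.00344046,  0.36657747])
```

View pics/w14b.png

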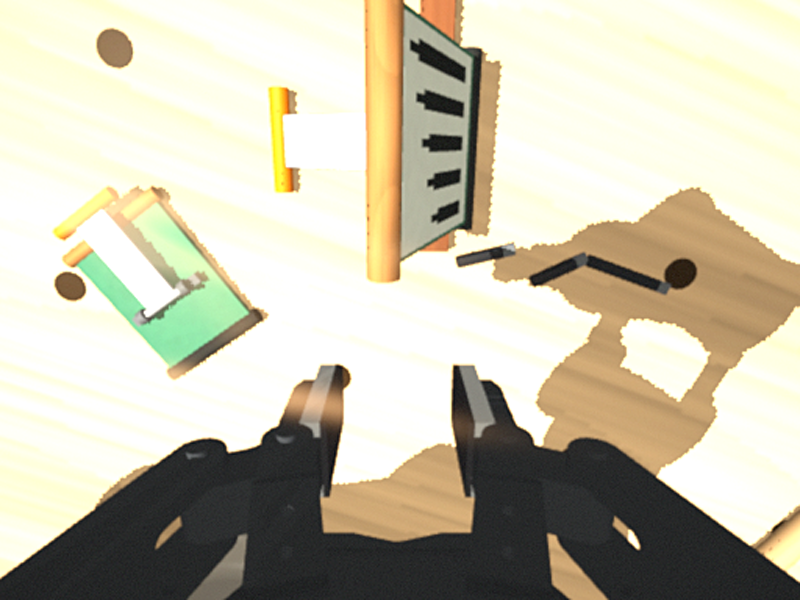

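```bash
python3 - <<'E'
import cv2
a=cv2.imread("pics/w14.png")[20:190,160:330];a=cv2.convertScaleAbs(a,alpha=1.5);cv2.imwrite("pics/w14c.png",cv2.resize(a,None,fx=3.5,fy=3.5,interpolation=cv2.INTER_CUBIC))
E
```

```text
(no output)
```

View pics/w14c.png

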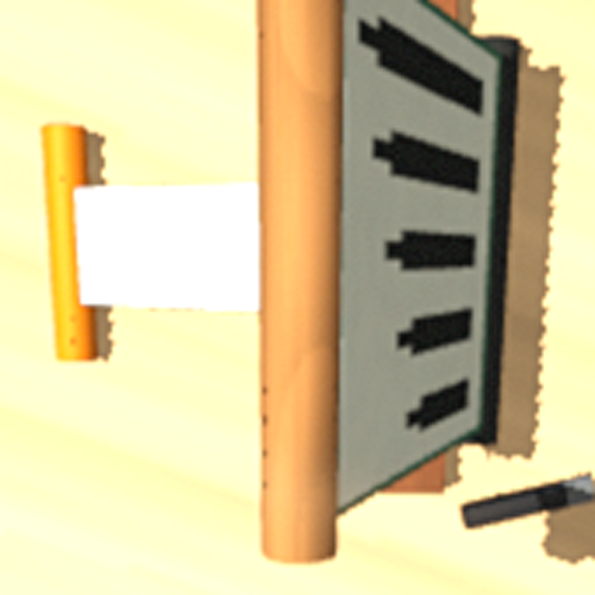

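```bash
python3 - <<'E'
from h import *
from plan import sn,N
np.set_printoptions(precision=4,suppress=True)
W=wristcam([0.39988265,-0.00841501,0.21997085],[-3.14031787,0.00344046,0.36657747])
v=lambda x,y:(160+(x-1.25)/3.5,20+(y-1.25)/3.5)
A=[atz(W,v(63.5,126),.007),atz(W,v(76,357),.007)]
B=[]
for p in [(520,44),(496,438)]:
    o,d=ray(W,v(*p));P=atz(W,v(*p),.008);tn=(d[:2]@N)/-d[2];B.append(P);print('tilt',tn)
    P[:2]-=N*.008*np.hypot(1,tn)
A=np.array(A);B=np.array(B)
dirB=(B[0]-B[1])[:2];print('len bar',np.linalg.norm(dirB),'foot len',np.linalg.norm((A[0]-A[1])[:2]))
dirB/=np.linalg.norm(dirB);nn=np.array([dirB[1],-dirB[0]])
print([(a[:2]-B[1][:2])@nn for a in A], [sn(x) for x in [*A,*B]])
# top bar left/right silhouettes at - end
h=.1495
for z in (.1465,.1495):
    L,R=[atz(W,v(*p),z) for p in [(263,545),(335,545)]]
    print(z,'topbar width',np.linalg.norm((L-R)[:2]),'n',[(q[:2]-B[1][:2])@nn for q in (L,R)])
for f in (1.7,1.75,1.8):print(f,np.hypot(.018+.105*np.sin(f),.065+.105*np.cos(f)))
E
```

```text
tilt 0.1588689053629523
tilt 0.15265430664108662
len bar 0.11667810447684915 foot len 0.06852347794919758
[np.float64(-0.12819980337378709), np.float64(-0.1283057021188822)] [array([-0.1274,  0.007 ]), array([-0.1288,  0.007 ]), array([0.0013, 0.008 ]), array([-0.0009,  0.008 ])]
0.1465 topbar width 0.014787418240358553 n [np.float64(-0.05997962470537446), np.float64(-0.04519374452679465)]
0.1495 topbar width 0.014580761657987332 n [np.float64(-0.059796874043972506), np.float64(-0.04521762895309963)]
1.7 0.13252835785738998
1.75 0.12984763463216384
1.8 0.12709773976022917
```

```bash
python3 - <<'E'
from h import *
W=wristcam([0.39988265,-0.00841501,0.21997085],[-3.14031787,0.00344046,0.36657747])
for p in [(459,261),(514,247),(534,281),(584,259),(664,289)]: print(atz(W,(p[0]*.64,p[1]*.64),.005))
from workcell import manip
import cv2
a=manip.read_camera("top")[:,:,::-1];cv2.imwrite("pics/top15.png",a)
b=cv2.imread("pics/top0.png")
for n,(x0,y0,x1,y1) in dict(driver=(235,130,290,158),tray=(335,113,400,165),oil=(98,135,130,160),hammer=(385,200,430,310),red=(148,133,220,192),small=(172,235,230,290)).items():
    print(n,cv2.absdiff(a[y0:y1,x0:x1],b[y0:y1,x0:x1]).mean())
print(manip.job_done())
E
```

```text
[ 0.40959431 -0.05551704  0.005     ]
[ 0.43429868 -0.08975717  0.005     ]
[ 0.41576316 -0.11538262  0.005     ]
[ 0.44491238 -0.14305483  0.005     ]
[ 0.44591445 -0.21163453  0.005     ]
driver 3.5859307359307357
tray 4.308579881656804
oil 3.6358333333333333
hammer 30.404444444444444
red 4.072583176396735
small 17.35203761755486
the job is handed in; nothing more can be done
None
```

View pics/top15.png

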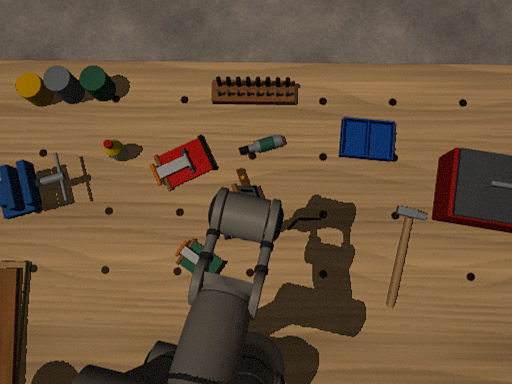

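The chart now stands by itself on its black bottom bar and the orange foot, with the bottom bar against the stop. I gripped the end of the orange foot rod, swung the leg open, and carried it over the stop in an arc. I then lowered it, released it and backed off, and handed the job in about 16 s after the start.

**Standing:** With the gripper clear, the chart stayed upright through four looks over about 3 s. The foot rod measured 5–6 mm above the bench (7 expected) and about 128 mm from the bar axis (127 expected). The bar sits within about 1 mm of touching the stop.

**Leg opening, where the checks disagree slightly:**
- While tipping, a steady push of about 10 N on the leg showed it against its hard stop.
- After release the views gave 1.76–1.78 rad instead of 1.8, and a lean of about 0.36 rad instead of 0.33.
- Calibration error explains part of this. The rod also moved about 3 mm outward on release, so the leg may have closed by a few hundredths of a radian. I left it, because redoing the lift risked knocking the chart over.

**Bystanders:** The driver, tray and oil bottle look unchanged in the top view. The three bits measured within 3 mm of where they started. The hammer's picture patch did change, but its position is the same in both views, so I put that down to the arm and its shadow having moved off it.

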